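# Roll the mallet head up the boring jig and hold it against the stop

## Robot

A 7-joint arm with a two-finger parallel gripper is mounted at the origin on the work surface. World frame = base frame: x ahead of the robot, y to its left, z up, the work surface at z = 0. Lengths are in m, angles in rad, forces in N, time in s.
With the tool pointing down it reaches from about 0.425 to 0.925 m from the base axis. Payload 6.8 kg.
Tool frame: the origin (TCP) lies at the very end of the fingers, on their centre line; the grasp point (between the pads) lies bot.grip_point_offset behind it (bot.grip_point_offset is the distance from the TCP to the grasp point, in m); z points along the fingers, y is the line along which they close (so a half turn about z gives the same grasp; the last joint's range is limited). The gripper opens to 85 mm and grips with 20 to 120 N. Pads are 22 mm wide; open, the fingers measure 114 mm over their backs; the gripper's body (76 mm by 85 mm) begins 54 mm behind the grasp point. The pads swing forward as they close: fully open they stand 13 mm farther back than shut.
Start: joints at [-1.217, 0.477, 0.022, 1.555, -0.011, 1.109, -0.083], TCP at [0.301, 0.604, 0.231] pointing down, gripper open.
Joint ranges: [-2.96, 2.96], [-0.34, 2.1], [-1.41, 1.46], [0.24, 2.44], [-1.37, 4.51], [0.17, 1.92], [-2.96, 2.96]. Speed limits (rad/s): [2.39, 2.39, 3.14, 3.14, 3.14, 3.14, 3.14].

## Interface

Orientations are given as a unit quaternion [w, x, y, z].
In Python, from station import bot, imaging gives the robot as it stands. The module is installed in compiled form; this text tells all that it offers.
- The arm moves only by the tool carry_out, never from a script. Its argument "targets" is one flat list of numbers, 5 for each row, row after row: the closure in counts, from 0 (fully open) to 255 (shut), then the shift along the world's x, y, z in mm, then the turn about the world's z in degrees. A call has 1 to 20 rows; each row shifts and turns the commanded pose from where the row before left it; what a row does not reach is not made up. A row lasts 1/10 s, in which the tool goes at most 50 mm and 8.59 degrees, less where a joint would pass 70% of its speed; a pose out of reach is approached as far as the arm can. A call is refused whole if a number of a shift passes 50 or a number of a turn 8.59, either way. A call with a gripper value outside its range is refused whole. The fingers move at their own pace and stop on an object; "newtons" is the grip in N (left out, the last holds). Time passes only in rows, so rows that do not move let the fingers close. It gives the time, the measured TCP pose, the force, the opening and the grip force at its end, in the units of the state.
- bot.get_obs(): the state, without advancing time (a new reading comes with each control period).
- imaging.read_camera(name): name is "side" or "top"; returns a dict with "frame" (400x640x3 uint8, red, green, blue), "fov_y" (degrees; the focal length in pixels is half the picture's height over the tangent of half this angle, whatever the lens; pixels are square), "cx", "cy" (the principal point, pixels), "k1" (the pictures are not rectified: a ray, as slopes to the right and down, at radius r is drawn at 1 + k1 r^2 times it, then the intrinsics apply), "pose" (4x4, takes a point from camera to world coordinates). Camera axes: x right, y up, looking along -z (the intrinsics and any distortion apply to the point x, -y, -z); pixel columns grow to the right and rows downward; lengths in m; the calibration is good to about 2 mm. A picture is of the moment at which its call begins. There is no depth.
- bot.hand_in(): hands the job in; it is judged then, once.
The state is a dict: "t": time; "q": joint angles; "joint_vel": joint speeds; "joint_torque": joint torques, N m; "eef_pos": TCP position; "tool_rot": TCP orientation; "contact_force": force on the tool from outside, world axes, zero at the start; "torque": the same for the moment, N m; "gripper_width": opening from 0.0 (shut) to 1.0 (fully open); "grasp_force": force on a finger pad.
Only numpy, scipy, OpenCV 4.12 (cv2) and the standard library are available. Lean on these libraries where they do the work, as an engineer would, in place of code of your own. Each camera call takes 0.05 s, during which the arm holds its last target. There are 200 camera calls.

## Task

The turned wooden mallet head lies on the low landing of the boring jig. With your fingertips, slowly push it up the jig's ramp until it lies snug against the stop block all along its length, never letting it run loose on the ramp, and keep holding it there with the fingers behind it: the program finishes while you are still holding it against the stop. Do not lift it or pick it up, and leave the hammer, screwdriver and offcuts around the jig where they are.

Things in the scene. Friction and masses are not known exactly. Their poses are not given: they have to be found in the camera images.
- jig: Plywood jig, fixed, 310 mm long, 160 wide. Origin on the bench; x level from landing to stop (pushing direction), z up. Level landing, top at z = 18 mm, from x = -170 to -40 mm, with a lip 6 mm high, 8 wide across its back end; at x = -40 mm the ramp begins. Strips 12 mm wide, 12 mm above the deck, run along both sides of landing and ramp, inner faces 136 mm apart.
- ramp: The jig's ramp surface, rising 8 degrees. Origin: middle of the ramp's foot, on the deck (x = -40, y = 0, z = 18 mm in the jig's frame); x runs up the slope, y as the jig's, z square out of the surface. With the mallet head against the stop, the head's origin is at x = 135, z = 35 mm here.
- stop_face (a point): Middle of the stop face, where the head touches it: 170 mm up the slope from the ramp's foot, 35 mm off the deck. The dark stop block is 30 mm thick and 48 mm high, rigid, and stands square across the ramp.
- head: Turned mallet head: smooth waxed hardwood cylinder, 70 mm in diameter, 120 mm long, 0.2 to 0.4 kg, friction about 0.35, lying across the jig (within 2 degrees), at rest on the landing. Origin: on its axis at mid length, 35 mm above the deck it lies on. Its own y is its axis; x and z turn as it rolls. Left alone on the ramp it rolls back down.
- hammer: Bystander: a carpenter's hammer lying beside the jig on its left (+y) side: black head 85 mm long, 32 mm thick, light wooden handle 200 mm long. Origin: on the bench under mid handle, x towards the head.
- flat_offcut: Bystander: a brown offcut of wood 90 x 45 x 30 mm, beside the jig. Origin: centre of its underside.
- tapered_offcut: Bystander: a light four-sided tapered offcut, 40 mm high and about 50 mm wide, beside the jig. Origin: centre of its underside.
- screwdriver: Bystander: a screwdriver with a dark wooden handle lying beside the jig on its right (-y) side, about 190 mm long and 26 mm thick. Origin: on the bench under its middle.
Not all that is in view belongs to the job. What is meant by the head is not orange, and is the smaller of those in its own colour.

How it is judged:
By the outcome, as a careful person would: the job done as asked, in the order asked, and still so for the second after the job is handed in, while the arm keeps its last pose, push and grip.
It also fails if it takes over 38 s, if anything falls off the work surface, if the arm or the gripper's body presses on something with over 40 N, if the wrist force passes 120 N, or if a joint passes its speed limit or range.

## Working session

There is one attempt and no reset: what is moved stays moved. The work goes in short steps, Python scripts to look and compute and a tool call to move; the robot and the scene stay as the last step left them, time stands still between calls to the robot, and variables do not carry over. Pictures are saved under pics/ and viewed, at most 10 in all, crops included, and the job is handed in when it is done.

Besides the shell and the picture viewer there is one more tool, called after "Emit:" as name(argument=value, ...) on one line, values as JSON. carry_out: Moves the arm, as the interface text tells. Its arguments: {"type":"object","properties":{"targets":{"type":"array","items":{"type":"number"}},"newtons":{"type":"number"}},"required":["targets"]}

```bash
mkdir -p pics; cat > h.py <<'E'
import numpy as np, cv2
from station import bot, imaging
def cam(n):
    c=imaging.read_camera(n); return c
def save(c,p): cv2.imwrite(p,c["frame"][:,:,::-1])
def K(c):
    h=c["frame"].shape[0]; f=h/2/np.tan(np.radians(c["fov_y"])/2); return f
def ray(c,u,v):
    f=K(c); A=np.array([[f,0,c["cx"]],[0,f,c["cy"]],[0,0,1.]])
    p=cv2.undistortPoints(np.array([[[u,v]]],float),A,np.array([c["k1"],0,0,0.]))[0,0]
    P=np.array(c["pose"]); return P[:3,3],P[:3,:3]@np.array([p[0],-p[1],-1])
def onz(c,u,v,z):
    o,d=ray(c,u,v); return o+d*(z-o[2])/d[2]
def proj(c,X):
    P=np.array(c["pose"]); p=P[:3,:3].T@(np.array(X)-P[:3,3]); a=np.array([p[0],-p[1]])/-p[2]
    a=a*(1+c["k1"]*(a@a)); f=K(c); return a*f+[c["cx"],c["cy"]]
E
python3 - <<'E'
from h import *
for n in("top","side"):
    c=cam(n); save(c,f"pics/{n}0.png"); print(n,c["fov_y"],c["cx"],c["cy"],c["k1"],np.round(c["pose"],3).tolist())
o=bot.get_obs();print(o,bot.grip_point_offset)
E
```

```text
top 48.15405429593609 321.86021755118117 195.57900140437872 -0.07594324750455006 [[0.013, 0.981, -0.196, 0.396], [-1.0, 0.014, 0.003, 0.06], [0.006, 0.196, 0.981, 1.087], [0.0, 0.0, 0.0, 1.0]]
side 47.61690623355016 311.4914694734191 200.2481302122787 -0.07812167729592862 [[0.802, 0.398, -0.445, 0.079], [-0.597, 0.524, -0.607, -0.637], [-0.009, 0.753, 0.658, 0.871], [0.0, 0.0, 0.0, 1.0]]
{'t': 0.1, 'q': array([-1.21706777,  0.47774617,  0.02234601,  1.55637673, -0.01149299,
        1.10933982, -0.08306363]), 'joint_vel': array([-0.00041493, -0.0019278 ,  0.00140853, -0.00310805, -0.00222587,
       -0.00065935,  0.00025477]), 'joint_torque': array([ 5.04709227e-03, -5.97754955e+01,  1.61373485e+00, -2.81953830e+01,
        1.27875686e-02,  5.03075935e-03,  4.62387078e-06]), 'eef_pos': array([0.30053579, 0.60377495, 0.23039356]), 'tool_rot': array([-1.32399684e-04,  2.28840145e-01,  9.73463625e-01, -8.60771497e-04]), 'contact_force': array([-0.35553484, -0.28823219, -0.16736815]), 'torque': array([ 0.02915275, -0.00617423,  0.00366704]), 'grasp_force': 0.0, 'gripper_width': 0.999659230260086} 0.0187
```

View pics/top0.png

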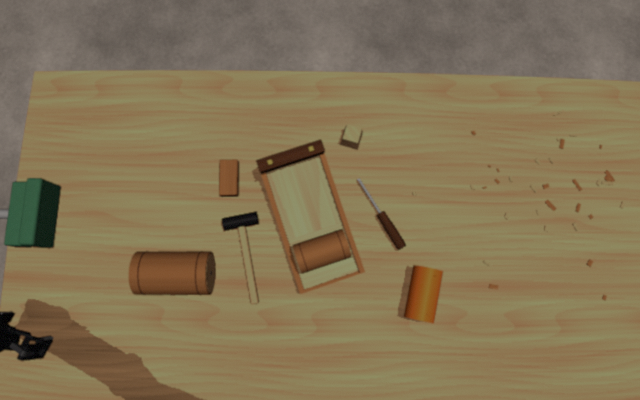

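View pics/side0.png

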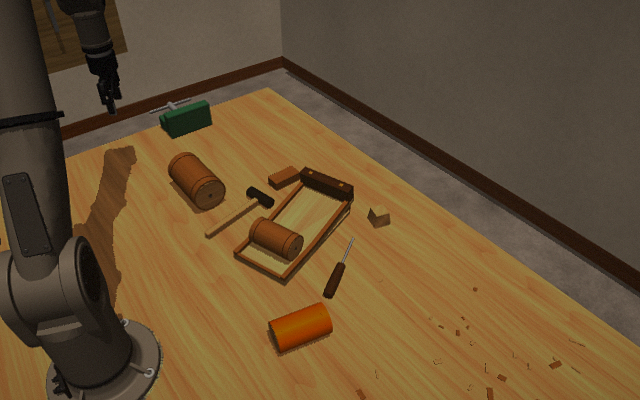

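Candidates: brown cylinder on the jig at top (321,251), a larger brown cylinder at (173,272), and an orange one at (424,294). The one on the jig fits: it is not orange, and it is the smaller of the two brown ones. I'll confirm with a crop.

```bash
python3 - <<'E'
from h import *
c=cam("top"); im=c["frame"][130:305,240:380,::-1]
cv2.imwrite("pics/crop1.png",cv2.resize(im[:, :],None,fx=3.4,fy=3.4,interpolation=cv2.INTER_CUBIC))
E
```

```text
(no output)
```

View pics/crop1.png

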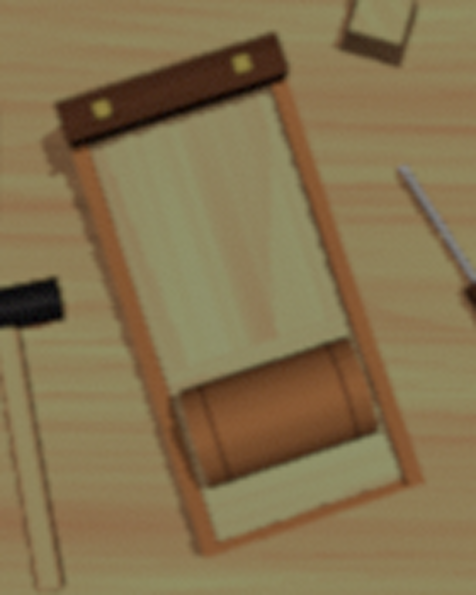

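```bash
cat > m.py <<'E'
from h import *
c=cam("top"); g=lambda x,y,z: onz(c,240+x/3.4-.35,130+y/3.4-.35,z)
pts=[((205,553),(-170,80,30)),((423,482),(-170,-80,30)),((57,103),(151.4,80,93.4)),((276,34),(151.4,-80,93.4)),((288,72),(121.6,-80,89.2)),((72,147),(121.6,80,89.2))]
W=np.array([g(*p,j[2]/1e3)[:2] for p,j in pts]);J=np.array([j[:2] for p,j in pts])/1e3
Wc,Jc=W.mean(0),J.mean(0); w=(W-Wc)@[1,1j]; j=(J-Jc)@[1,1j]
yaw=np.angle((w*j.conj()).sum()); R=np.array([[np.cos(yaw),-np.sin(yaw)],[np.sin(yaw),np.cos(yaw)]]); o=Wc-R@Jc
print("yaw",np.degrees(yaw),"origin",o,"res mm",np.round(1e3*(W-(J@R.T+o)),1).tolist())
H=np.array([g(x,y,.053)[:2] for x,y in [(175,398),(347,340),(378,432),(207,487)]])
print("head corners in jig mm",np.round(1e3*(H-o)@R,1).tolist(), np.round(1e3*(H.mean(0)-o)@R,1))
for n,p in(("pre",(-145,0)),("stop",(126,0))): print(n,R@(np.array(p)/1e3)+o)
E
python3 m.py
```

```text
yaw 19.365063084927773 origin [0.56042356 0.08528057] res mm [[4.5, -0.0], [1.3, 2.2], [-0.7, -2.2], [-2.7, 1.0], [-0.3, 2.3], [-2.1, -3.2]]
head corners in jig mm [[-61.1, 64.6], [-60.8, -58.9], [-126.6, -58.3], [-124.7, 62.6]] [-93.3   2.5]
pre [0.42362693 0.03720061]
stop [0.67929511 0.1270604 ]
```

The crop confirms it: the smaller brown head lies on the landing (crop 277,414), across the jig, with the stop at the far end. I'll go above the spot behind it.

Emit:
carry_out(targets=[0, 8, -35, 0, 2.9, 0, 8, -35, 0, 2.9, 0, 8, -35, 0, 2.9, 0, 8, -35, 0, 2.9, 0, 8, -35, 0, 2.9, 0, 8, -35, 0, 2.9, 0, 8, -35, 0, 2.9, 0, 8, -35, 0, 2.9, 0, 8, -35, 0, 2.9, 0, 8, -35, 0, 2.9, 0, 8, -35, 0, 2.9, 0, 8, -35, 0, 2.9, 0, 8, -35, 0, 2.9, 0, 8, -35, 0, 2.9, 0, 8, -35, 0, 2.9, 0, 4, -41, 0, 2.4, 0, 0, 0, 0, 0, 0, 0, 0, 0, 0])

```text
t: 2.0
eef_pos: [0.4247, 0.0377, 0.2313]
tool_rot: [0.0, -0.167, 0.986, 0.0]
contact_force: [-0.1, -0.3, -0.1]
gripper_width: 0.999
grasp_force: 0.0
```

Emit:
carry_out(targets=[0, 0, 0, -30, 0, 0, 0, 0, -30, 0, 0, 0, 0, -30, 0, 0, 0, 0, -25, 0, 0, 0, 0, -20, 0, 0, 0, 0, -5, 0, 0, 0, 0, 0, 0])

```text
t: 2.7
eef_pos: [0.4243, 0.0392, 0.0909]
tool_rot: [-0.001, -0.17, 0.986, 0.0]
contact_force: [0.0, 0.5, -0.6]
gripper_width: 1.003
grasp_force: 0.0
```

```bash
python3 - <<'E'
from h import *
c=cam("side"); t=cam("top"); a=c["frame"][160:300,200:370,::-1]; b=t["frame"][130:305,240:380,::-1]
a=cv2.resize(a,(425,350),interpolation=cv2.INTER_CUBIC); b=cv2.resize(b,(280,350),interpolation=cv2.INTER_CUBIC)
cv2.imwrite("pics/c2.png",np.hstack([a,b]))
E
```

```text
(no output)
```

View pics/c2.png

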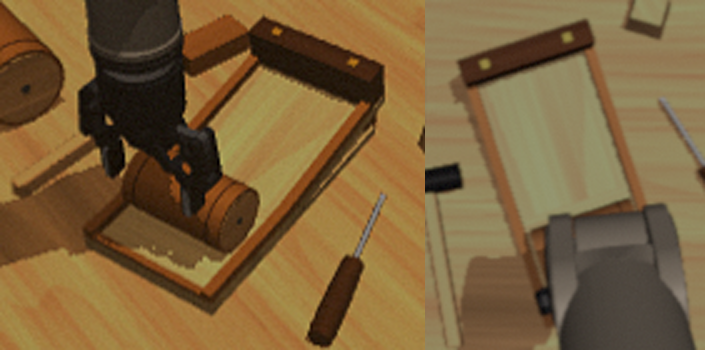

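Close look: fingers straddle the jig behind the head, with the tips at crop (113,172) and (193,210). I'll check the tip height and clearance behind the head.

```bash
python3 - <<'E'
from h import *
c=cam("side"); o=bot.get_obs(); p=o["eef_pos"]; a=np.radians(109.2)
for z in(0,.013):
  for s in(50,-50):
    for dx in (-11,11):
      X=p+[0,0,z]+np.r_[np.cos(a),np.sin(a),0]*s/1e3+np.r_[np.sin(a),-np.cos(a),0]*dx/1e3
      u=proj(c,X); print(z,s,dx,((u-[200,160])*2.5).round(0))
# head in side view: predicted end-face centre (-y end) in jig frame
R=np.array([[.9434,-.3316],[.3316,.9434]]);og=np.array([.5604,.0853])
for x in(-97,-93,-89):
  for y in(-62,-58): 
    w=R@(np.array([x,y])/1e3)+og; print(x,y,((proj(c,[*w,.053])-[200,160])*2.5).round(0))
E
```

```text
0 50 -11 [107. 185.]
0 50 11 [122. 171.]
0 -50 -11 [189. 228.]
0 -50 11 [203. 213.]
0.013 50 -11 [106. 175.]
0.013 50 11 [120. 162.]
0.013 -50 -11 [188. 218.]
0.013 -50 11 [203. 204.]
-97 -62 [238. 224.]
-97 -58 [234. 223.]
-93 -62 [240. 222.]
-93 -58 [237. 220.]
-89 -62 [242. 219.]
-89 -58 [239. 218.]
```

Emit:
carry_out(targets=[0, -3, -1, -12, 0, 0, 0, 0, -13, 0, 0, 0, 0, -13, 0, 0, 0, 0, -13, 0, 0, 0, 0, -9, 0, 0, 0, 0, -5, 0, 0, 0, 0, 0, 0, 0, 0, 0, 0, 0])

```text
t: 3.65
eef_pos: [0.4221, 0.0374, 0.0267]
tool_rot: [0.0, -0.169, 0.986, 0.0]
contact_force: [-0.1, -0.3, -0.6]
gripper_width: 1.003
grasp_force: 0.0
```

Emit:
carry_out(targets=[0, 1, 0.35, 0, 0, 0, 1, 0.35, 0, 0, 0, 1, 0.35, 0, 0, 0, 1, 0.35, 0, 0, 0, 1, 0.35, 0, 0, 0, 1, 0.35, 0, 0, 0, 1, 0.35, 0, 0, 0, 1, 0.35, 0, 0, 0, 1, 0.35, 0, 0, 0, 1, 0.35, 0, 0, 0, 1, 0.35, 0, 0, 0, 1, 0.35, 0, 0, 0, 1, 0.35, 0, 0, 0, 1, 0.35, 0, 0, 0, 1, 0.35, 0, 0, 0, 1, 0.35, 0, 0, 0, 1, 0.35, 0, 0, 0, 1, 0.35, 0, 0, 0, 1, 0.35, 0, 0, 0, 1, 0.35, 0, 0])

```text
t: 5.65
eef_pos: [0.4418, 0.0444, 0.0263]
tool_rot: [-0.0, -0.169, 0.986, 0.0]
contact_force: [0.6, 0.8, 0.2]
gripper_width: 0.999
grasp_force: 0.0
```

```bash
python3 - <<'E'
from h import *
c=cam("side"); a=c["frame"][160:300,200:370,::-1]
cv2.imwrite("pics/c3.png",cv2.resize(a,(680,560),interpolation=cv2.INTER_CUBIC))
R=np.array([[.9434,-.3316],[.3316,.9434]]);og=np.array([.5604,.0853])
print(R.T@(bot.get_obs()["eef_pos"][:2]-og))
for x in(-90,-85,-80,-75,-70): print(x,((proj(c,[*(R@[x/1e3,-.059]+og),.053])-[200,160])*4).round(0))
E
```

```text
[-0.12521118  0.00069301]
-90 [383. 350.]
-85 [387. 345.]
-80 [392. 340.]
-75 [397. 335.]
-70 [401. 330.]
```

View pics/c3.png

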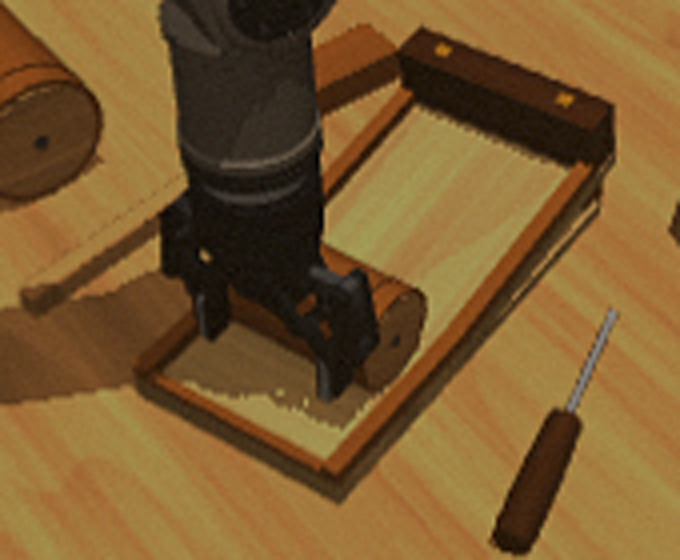

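The head's end centre is at crop (395,340), so it has moved to jig x ≈ -79 and is touching the fingers. Pushing on to the ramp's foot.

Emit:
carry_out(targets=[0, 1.2, 0.42, 0, 0, 0, 1.4, 0.5, 0, 0, 0, 1.6, 0.56, 0, 0, 0, 1.8, 0.63, 0, 0, 0, 1.9, 0.67, 0, 0, 0, 1.9, 0.67, 0, 0, 0, 1.9, 0.67, 0, 0, 0, 1.9, 0.67, 0, 0, 0, 1.9, 0.67, 0, 0, 0, 1.9, 0.67, 0, 0, 0, 1.9, 0.67, 0, 0, 0, 1.9, 0.67, 0, 0, 0, 1.9, 0.67, 0, 0, 0, 1.9, 0.67, 0, 0, 0, 1.9, 0.67, 0, 0, 0, 1.9, 0.67, 0, 0, 0, 1.9, 0.67, 0, 0, 0, 1.9, 0.67, 0.1, 0, 0, 1.9, 0.67, 0.28, 0, 0, 1.9, 0.67, 0.28, 0])

```text
t: 7.7
eef_pos: [0.4781, 0.0571, 0.0269]
tool_rot: [-0.0, -0.169, 0.986, 0.0]
contact_force: [-1.8, -0.3, 1.8]
gripper_width: 0.997
grasp_force: 0.6
```

Emit:
carry_out(targets=[0, 1.9, 0.67, 0.28, 0, 0, 1.9, 0.67, 0.28, 0, 0, 1.9, 0.67, 0.28, 0, 0, 1.9, 0.67, 0.28, 0, 0, 1.9, 0.67, 0.28, 0, 0, 1.9, 0.67, 0.28, 0, 0, 1.9, 0.67, 0.28, 0, 0, 1.9, 0.67, 0.28, 0, 0, 1.9, 0.67, 0.28, 0, 0, 1.9, 0.67, 0.28, 0, 0, 1.9, 0.67, 0.28, 0, 0, 1.9, 0.67, 0.28, 0, 0, 1.9, 0.67, 0.28, 0, 0, 1.9, 0.67, 0.28, 0, 0, 1.9, 0.67, 0.28, 0, 0, 1.9, 0.67, 0.28, 0, 0, 1.9, 0.67, 0.28, 0, 0, 1.9, 0.67, 0.28, 0, 0, 1.9, 0.67, 0.28, 0, 0, 1.9, 0.67, 0.28, 0])

```text
t: 9.7
eef_pos: [0.5163, 0.0706, 0.0326]
tool_rot: [-0.0, -0.169, 0.986, 0.0]
contact_force: [-1.2, 0.2, 0.5]
gripper_width: 1.002
grasp_force: 0.6
```

Emit:
carry_out(targets=[0, 1.9, 0.67, 0.28, 0, 0, 1.9, 0.67, 0.28, 0, 0, 1.9, 0.67, 0.28, 0, 0, 1.9, 0.67, 0.28, 0, 0, 1.9, 0.67, 0.28, 0, 0, 1.9, 0.67, 0.28, 0, 0, 1.9, 0.67, 0.28, 0, 0, 1.9, 0.67, 0.28, 0, 0, 1.9, 0.67, 0.28, 0, 0, 1.9, 0.67, 0.28, 0, 0, 1.9, 0.67, 0.28, 0, 0, 1.9, 0.67, 0.28, 0, 0, 1.9, 0.67, 0.28, 0, 0, 1.9, 0.67, 0.28, 0, 0, 1.9, 0.67, 0.28, 0, 0, 1.9, 0.67, 0.28, 0, 0, 1.9, 0.67, 0.28, 0, 0, 1.9, 0.67, 0.28, 0, 0, 1.9, 0.67, 0.28, 0, 0, 1.9, 0.67, 0.28, 0])

```text
t: 11.7
eef_pos: [0.5543, 0.084, 0.0382]
tool_rot: [-0.0, -0.169, 0.986, 0.0]
contact_force: [-0.9, -0.6, 0.8]
gripper_width: 1.0
grasp_force: 0.6
```

```bash
python3 - <<'E'
from h import *
c=cam("side"); t=cam("top"); a=c["frame"][160:300,230:370,::-1]; b=t["frame"][130:305,240:380,::-1]
a=cv2.resize(a,(450,450),interpolation=cv2.INTER_CUBIC); b=cv2.resize(b,(350,450),interpolation=cv2.INTER_CUBIC)
cv2.imwrite("pics/c4.png",np.hstack([a,b])); print(bot.get_obs()["torque"])
E
```

```text
[ 0.00376513  0.01061859 -0.00340429]
```

View pics/c4.png

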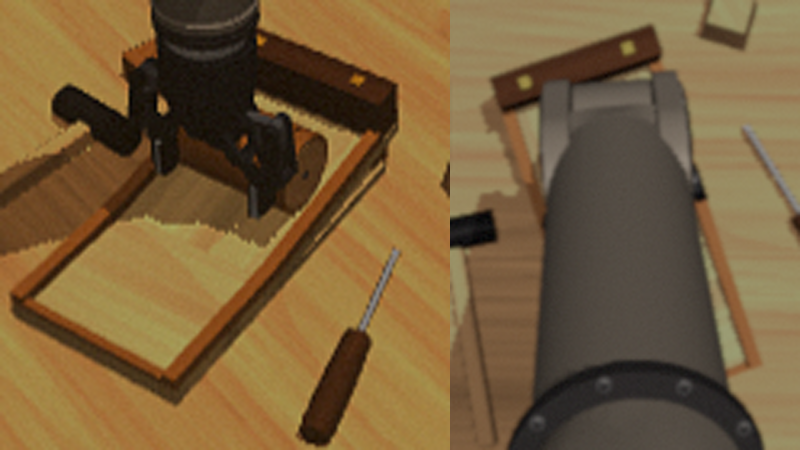

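The head rests against both fingers on the ramp (end face at side crop 308,172). The hammer and screwdriver haven't moved. Continuing.

Emit:
carry_out(targets=[0, 1.9, 0.67, 0.28, 0, 0, 1.9, 0.67, 0.28, 0, 0, 1.9, 0.67, 0.28, 0, 0, 1.9, 0.67, 0.28, 0, 0, 1.9, 0.67, 0.28, 0, 0, 1.9, 0.67, 0.28, 0, 0, 1.9, 0.67, 0.28, 0, 0, 1.9, 0.67, 0.28, 0, 0, 1.9, 0.67, 0.28, 0, 0, 1.9, 0.67, 0.28, 0, 0, 1.9, 0.67, 0.28, 0, 0, 1.9, 0.67, 0.28, 0, 0, 1.9, 0.67, 0.28, 0, 0, 1.9, 0.67, 0.28, 0, 0, 1.9, 0.67, 0.28, 0, 0, 1.7, 0.6, 0.26, 0, 0, 1.4, 0.5, 0.2, 0, 0, 1, 0.35, 0.15, 0, 0, 1, 0.35, 0.15, 0, 0, 1, 0.35, 0.15, 0])

```text
t: 13.8
eef_pos: [0.5888, 0.0961, 0.0433]
tool_rot: [-0.0, -0.169, 0.986, 0.0]
contact_force: [-1.1, 0.1, 0.5]
gripper_width: 0.999
grasp_force: 0.7
```

Emit:
carry_out(targets=[0, 1, 0.35, 0.14, 0, 0, 1, 0.35, 0.14, 0, 0, 1, 0.35, 0.14, 0, 0, 1, 0.35, 0.14, 0])

```text
t: 14.2
eef_pos: [0.5928, 0.0976, 0.0438]
tool_rot: [-0.0, -0.169, 0.986, 0.0]
contact_force: [-1.5, -0.5, 0.2]
gripper_width: 0.999
grasp_force: 0.6
```

Emit:
carry_out(targets=[0, 1, 0.35, 0.14, 0, 0, 1, 0.35, 0.14, 0, 0, 1, 0.35, 0.14, 0, 0, 1, 0.35, 0.14, 0])

```text
t: 14.6
eef_pos: [0.5968, 0.099, 0.0444]
tool_rot: [-0.0, -0.169, 0.986, 0.0]
contact_force: [-2.3, -1.2, -0.3]
gripper_width: 1.002
grasp_force: 0.6
```

Emit:
carry_out(targets=[0, 1, 0.35, 0.14, 0, 0, 1, 0.35, 0.14, 0])

```text
t: 14.8
eef_pos: [0.5988, 0.0997, 0.0447]
tool_rot: [-0.0, -0.169, 0.986, 0.0]
contact_force: [-0.7, -0.2, 0.7]
gripper_width: 1.003
grasp_force: 0.6
```

Emit:
carry_out(targets=[0, 0.9, 0.3, 0.14, 0])

```text
t: 14.9
eef_pos: [0.5998, 0.1, 0.0448]
tool_rot: [0.0, -0.169, 0.986, 0.0]
contact_force: [-1.7, -1.1, 0.4]
gripper_width: 1.002
grasp_force: 0.6
```

Emit:
carry_out(targets=[0, 0.9, 0.3, 0.14, 0])

```text
t: 15.0
eef_pos: [0.6006, 0.1003, 0.0449]
tool_rot: [-0.0, -0.169, 0.986, 0.0]
contact_force: [-1.3, -0.7, 0.5]
gripper_width: 1.0
grasp_force: 0.6
```

Emit:
carry_out(targets=[0, 0.9, 0.3, 0.14, 0])

```text
t: 15.1
eef_pos: [0.6012, 0.1004, 0.045]
tool_rot: [-0.0, -0.169, 0.986, -0.0]
contact_force: [-3.2, -0.9, 1.7]
gripper_width: 0.997
grasp_force: 1.8
```

Emit:
carry_out(targets=[0, 0.9, 0.3, 0.14, 0])

```text
t: 15.2
eef_pos: [0.6012, 0.1004, 0.045]
tool_rot: [-0.001, -0.169, 0.986, -0.0]
contact_force: [-6.7, -1.4, 4.4]
gripper_width: 0.999
grasp_force: 3.4
```

Emit:
carry_out(targets=[0, 0.5, 0.2, 0, 0, 0, 0, 0, 0, 0, 0, 0, 0, 0, 0])

```text
t: 15.5
eef_pos: [0.6011, 0.1005, 0.0448]
tool_rot: [-0.002, -0.169, 0.986, -0.0]
contact_force: [-5.8, -2.4, 2.6]
gripper_width: 1.005
grasp_force: 3.1
```

```bash
python3 - <<'E'
from h import *
c=cam("side"); t=cam("top"); a=c["frame"][150:260,250:370,::-1]; b=t["frame"][130:250,245:365,::-1]
a=cv2.resize(a,(436,400),interpolation=cv2.INTER_CUBIC); b=cv2.resize(b,(360,400),interpolation=cv2.INTER_CUBIC)
cv2.imwrite("pics/c5.png",cv2.convertScaleAbs(np.hstack([a,b]),alpha=1.7)); o=bot.get_obs();print(o["contact_force"],o["torque"],o["eef_pos"],o["t"],o["joint_vel"].round(4))
E
```

```text
[-4.84004587 -1.67478221  3.16367591] [-0.2760487   1.08782101  0.04742028] [0.60117182 0.10040806 0.04484776] 15.6 [ 0.0008  0.0002 -0.0001 -0.0009  0.0006  0.0004  0.0005]
```

View pics/c5.png

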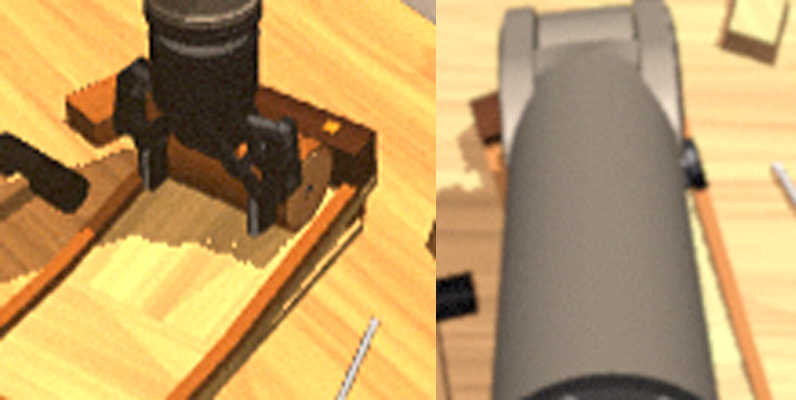

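The head is against the stop (end face at side crop 312,185). The holding force is about 6 N and the yaw moment is near zero, so contact is even. I'll firm the hold a little.

Emit:
carry_out(targets=[0, 0.7, 0.25, 0, 0, 0, 0.3, 0.1, 0, 0, 0, 0, 0, 0, 0, 0, 0, 0, 0, 0, 0, 0, 0, 0, 0])

```text
t: 16.1
eef_pos: [0.6012, 0.1004, 0.0446]
tool_rot: [-0.003, -0.169, 0.986, -0.0]
contact_force: [-8.1, -3.3, 4.6]
gripper_width: 1.0
grasp_force: 4.3
```

```bash
python3 - <<'E'
from h import *
for i in range(3):
    cam("side"); o=bot.get_obs();print(o["contact_force"].round(2),o["torque"].round(3),o["eef_pos"].round(4),o["t"])
E
```

```text
[-7.98 -3.58  4.59] [-0.499  1.617  0.114] [0.6012 0.1004 0.0446] 16.15
[-8.45 -2.74  4.57] [-0.437  1.628  0.149] [0.6011 0.1004 0.0446] 16.2
[-8.22 -2.31  6.22] [-0.424  1.638  0.083] [0.6012 0.1004 0.0446] 16.25
```

```bash
python3 -c "
from station import bot
print(bot.hand_in())"
```

```text
the job is handed in; nothing more can be done
None
```

The mallet head was pushed slowly up the ramp to the stop, and I handed the job in at about 16 s with both fingers still holding it there at about 9 N; the near-zero yaw moment indicates it is snug along its length, and the hammer, screwdriver and offcuts were not touched.

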